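Set the depth stop of a specimen stand and lock its cam clamp

TASK

Set the depth stop of the small stand to the specimen held in its chuck: swing the clamp lever right over to release the stop rod, push the rod down gently until its foot rests on the specimen's polished face (a hard push would mark it), and swing the lever fully back to lock the stop there. Leave the foot touching the specimen, and do not disturb the things lying round the stand.

Things in the scene. Friction and masses are not known exactly. Their poses are not given: they have to be found in the camera images.
- stand: Specimen stand, bolted down. Grey foot plate, x -62 to +114 mm, y -62 to +62 mm, 16.5 mm thick; steel column 24 mm thick at x = +80 mm, top 160 mm up; a grey arm 108 to 144 mm up reaches from it to the guide boss (34 mm across) of the upright stop rod. Origin on the bench straight below the rod's axis; x from rod to column (away from the robot at yaw 0), y left, z up.
- chuck: Aluminium ring chuck, 50 mm across, 22 mm high, on the foot plate below the rod, and the specimen it holds: a black resin cylinder 30 mm across with a polished steel square in its upper face. Origin: centre of the chuck's underside, 16.5 mm above the bench. The specimen's height is set by hand and NOT reported: its face is 28 to 40 mm above this origin.
- stop_rod: Upright steel stop rod, 12 mm thick, its round foot 19 mm across with a sprung white nylon tip (15 mm across, gives 1 mm for 6 N, 2.8 mm at most). Origin: centre of the foot's underside (tip out), 92 mm above the bench at the rod's highest, 42 mm at its lowest. Released, it stays where it is left (friction) and slides down under a push of 1 to 3 N. Locked, it holds against some 15 to 20 N.
- knob_top (a point): Centre of the flat top of the dark knurled knob, 23 mm across and 18 mm high, on the upper end of the stop rod, 137 mm above the foot's underside. The rod slides only up and down; push it down here.
- clamp_lever (a joint): Cam clamp lever on an upright pin beside the rod, angle in rad. 0: released, points to the stand's -y (right). It turns clockwise seen from above to its end stop at 1.75: locked, points about to the stand's -x (toward the robot). The cam bears on the rod from about 0.45 on and drags (up to about 8 N at the grip); past 1.57 it goes over centre.
- lever_knob (a point): Middle of the upright black grip, 21 mm across at most, at the end of the clamp lever, 85 mm from its pin; 185 mm above the bench. The grip reaches from 26 mm below this point to 9 mm above; the steel lever bar, 8 mm thick, comes in at its lower end and slopes down toward the pin.
- lever_pivot (a point): Point on the axis of the lever's upright pin, 144.5 mm above the bench, 20.5 mm to the stand's -y from the rod's axis (the pin springs up to 2 mm farther that way as the cam bites).
- spare_mount: Spare specimen: loose black resin cylinder 30 mm across, 22 mm high, left of the stand. Origin: centre of its underside. Leave alone.
- objective_can: Loose black-and-white screw-top can, 39 mm across, 54 mm high, left of the stand. Origin: centre of its underside. Leave alone.
- petri_dish: Loose shallow covered dish, 62 mm across, 7 mm high, left of the stand. Origin: centre of its underside. Leave alone.

How it is judged:
On the way, in this order (a step that is already met when the one before it is completed fails the run):
1. the clamp lever is swung over to release the rod (value of joint clamp_lever below 0.4 rad), for 0.1 s.
2. with the clamp released, the foot comes to rest on the specimen (value of joint clamp_lever below 0.5 rad and contact force between stop_rod and chuck above 0.4 N), for 0.3 s.
3. the clamp lever is swung back and locked, the foot still touching (value of joint clamp_lever above 1.5 rad and contact force between stop_rod and chuck above 0.2 N), for 0.2 s.
At the end, for the whole second after the job is handed in: The clamp lever is locked (past 1.5 rad, at rest) and the stop's foot still rests on the specimen (more than 0.2 N and less than 15 N between them) (all of step 3 and contact force between stop_rod and chuck below 15 N and velocity of joint clamp_lever between -0.05 and 0.05 rad/s); the robot touches nothing.
It fails at once if the foot presses on the polished specimen with more than 15 N (contact force between stop_rod and chuck above 15 N).
It fails at once if the spare mount is disturbed (moved over 15 mm) (distance of spare_mount from where it was at the start of the episode above 0.015 m).
It fails at once if the objective can is disturbed (moved over 15 mm) (distance of objective_can from where it was at the start of the episode above 0.015 m).
It fails at once if the petri dish is disturbed (moved over 15 mm) (distance of petri_dish from where it was at the start of the episode above 0.015 m).
It also fails if it takes over 70 s, if anything falls off the work surface, if the arm or the gripper's body presses on something with over 40 N, if the wrist force passes 120 N, or if a joint passes its speed limit or range.

ROBOT

A 6-joint arm with a two-finger parallel gripper is mounted at the origin on a cart in front of the work surface, level with it; the furniture and walls round the work are solid. World frame = base frame: x ahead of the robot, y to its left, z up, the work surface at z = 0. Lengths are in m, angles in rad, forces in N, time in s.
With the tool pointing down it reaches from about 0.25 to 0.775 m from the base axis. Payload 4 kg.
Tool frame: the origin (TCP) lies at the very end of the fingers, on their centre line; the grasp point (between the pads) lies 19 mm behind it (bot.grasp_offset is the distance from the TCP to the grasp point, in m); z points along the fingers, y is the line along which they close (so a half turn about z gives the same grasp; the last joint's range is limited). The gripper opens to 94 mm and grips with 3 to 60 N. Pads are 16 mm wide; open, the fingers measure 119 mm over their backs; the gripper's body (75 mm by 177 mm) begins 78 mm behind the grasp point.
Start: joints at [1.135, 0.087, 1.371, -0, 1.684, -0.103], TCP at [0.18, 0.52, 0.206] pointing down, gripper open.
Joint ranges: [-3.1, 3.1], [-0.76, 2.03], [0.27, 2.55], [-1.08, 4.22], [0.17, 2.65], [-2.57, 2.57]. Speed limits (rad/s): [2.79, 2.79, 3.14, 3.14, 3.14, 3.14].

INTERFACE

Orientations are given as a unit quaternion [w, x, y, z].
In Python, from station import bot gives the robot as it stands.
- The arm moves only by the tool carry_out, never from a script. Its argument "rows" is a list of rows, each a list of 4 numbers: the shift along the tool's x, y, z in parts of the range, where 1.0 means 800 mm, then the turn about the tool's z in parts of the range, where 1.0 means 2 pi rad. In form: [[dx, dy, dz, yaw], ...]. A call has 1 to 8 rows; each row is the pose to reach, as a shift and turn from the pose commanded when the call began, along the tool's axes at that moment; what a row does not reach only later rows make up. A row lasts 1/8 s, in which the tool goes at most 62.5 mm and 10.7 degrees, less where a joint would pass 70% of its speed; a pose out of reach is approached as far as the arm can. Shift and turn numbers lie between -1 and 1, and a call with a number outside is refused. A call with a gripper value outside its range is refused whole. "hand" is the finger opening in mm, from 0 to 94, set as the call begins (left out, the last holds). The fingers move at their own pace and stop on an object; "grip_force" is the grip in N (left out, the last holds). Time passes only in rows, so rows that repeat a pose let the fingers close. It gives the time, the measured TCP pose, the force, the opening and the grip force at its end, in the units of the state.
- bot.observe(): the state, without advancing time (a new reading comes with each control period).
- bot.grab_frame(name): name is "scene" or "side" or "wrist"; returns a dict with "frame" (420x560x3 uint8, red, green, blue), "mtx" (3x3 intrinsics, pixels), "R" (3x3) and "t" (3): a world point X has camera coordinates R X + t. Camera axes: x right, y down, z forward; pixel columns grow to the right and rows downward; lengths in m; the calibration is good to about 2 mm. A picture is of the moment at which its call begins. There is no depth.
- bot.hand_in(): hands the job in; it is judged then, once.
The state is a dict: "time": time; "joint_pos": joint angles; "joint_velocities": joint speeds; "effort": joint torques, N m; "tcp_pos": TCP position; "tool_rot": TCP orientation; "wrist_force": force on the tool from outside, world axes, zero at the start; "moment": the same for the moment, N m; "gripper_width": opening from 0.0 (shut) to 1.0 (fully open); "finger_force": force on a finger pad.
Only numpy, scipy, OpenCV 4.12 (cv2) and the standard library are available. Lean on these libraries where they do the work, as an engineer would, in place of code of your own. Each camera call takes 0.05 s, during which the arm holds its last target. There are 200 camera calls.

## Working session

There is one attempt and no reset: what is moved stays moved. The work goes in short steps, Python scripts to look and compute and a tool call to move; the robot and the scene stay as the last step left them, time stands still between calls to the robot, and variables do not carry over. Pictures are saved under pics/ and viewed, at most 10 in all, crops included, and the job is handed in when it is done.

Besides the shell and the picture viewer there is one more tool, called after "Call:" by a JSON object that holds its "fn" and its "kwargs". carry_out: Moves the arm, as the interface text tells. Its arguments: {"type":"object","properties":{"rows":{"type":"array","items":{"type":"array","items":{"type":"number"}}},"hand":{"type":"number"},"grip_force":{"type":"number"}},"required":["rows"]}

```bash
mkdir -p pics; cat > h.py <<'E'
import numpy as np, cv2
from station import bot
def snap(n,fn):
    f=bot.grab_frame(n); cv2.imwrite('pics/'+fn,f['frame'][:,:,::-1]); np.savez('pics/'+fn+'.npz',**f); return f
def ray(f,u,v):
    d=f['R'].T@np.linalg.inv(f['mtx'])@np.array([u,v,1.]); return -f['R'].T@f['t'],d/np.linalg.norm(d)
def onz(f,u,v,z):
    c,d=ray(f,u,v); return c+d*(z-c[2])/d[2]
def proj(f,X):
    p=f['mtx']@(f['R']@np.array(X)+f['t']); return p[:2]/p[2]
def tri(*fuv):
    A=np.zeros((3,3));b=np.zeros(3)
    for f,u,v in fuv:
        c,d=ray(f,u,v);P=np.eye(3)-np.outer(d,d);A+=P;b+=P@c
    return np.linalg.solve(A,b)
def load(fn): return dict(np.load('pics/'+fn+'.npz'))
E
python3 - <<'E'
from h import *
a=snap('scene','s0.png');b=snap('side','d0.png')
for f in(a,b): print(-f['R'].T@f['t'],f['R'][2])
cv2.imwrite('pics/both.png',cv2.resize(np.vstack([a['frame'],b['frame']])[:,:,::-1],None,fx=.71,fy=.71))
o=bot.observe();print(o)
E
```

```text
[ 0.13162397 -0.32776639  0.86548086] [ 0.48113194  0.51572027 -0.70890384]
[0.48425964 0.88259931 0.68661041] [ 0.12598256 -0.77713741 -0.61659212]
{'time': 0.1, 'joint_pos': array([ 1.13488057e+00,  8.79030338e-02,  1.37205252e+00,  2.96585832e-05,
        1.68359034e+00, -1.03091900e-01]), 'joint_velocities': array([-0.00014017, -0.00278426, -0.0031218 , -0.00013223,  0.00084971,
        0.00021737]), 'effort': array([ 2.49408375e-03, -3.41249943e+01, -3.03302372e+01,  7.20488140e-02,
        3.03765445e-02, -6.88349678e-05]), 'tcp_pos': array([0.17948234, 0.51939133, 0.20443489]), 'tool_rot': array([-2.74233828e-04,  1.65643208e-01,  9.86185263e-01, -9.37446585e-04]), 'wrist_force': array([-0.51708129, -0.91047685,  0.67401384]), 'moment': array([-0.04604624, -0.01533492,  0.00053655]), 'finger_force': 0.0, 'gripper_width': 1.00112850658439}
```

View pics/s0.png

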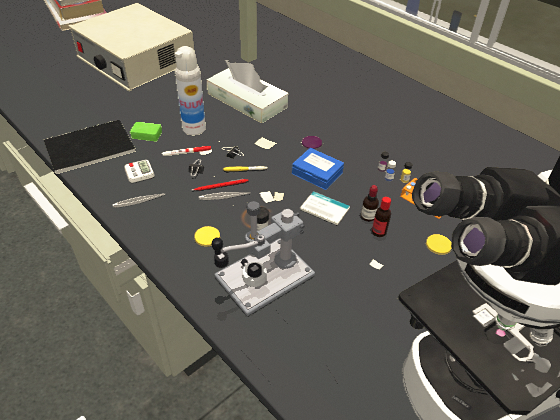

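View pics/d0.png

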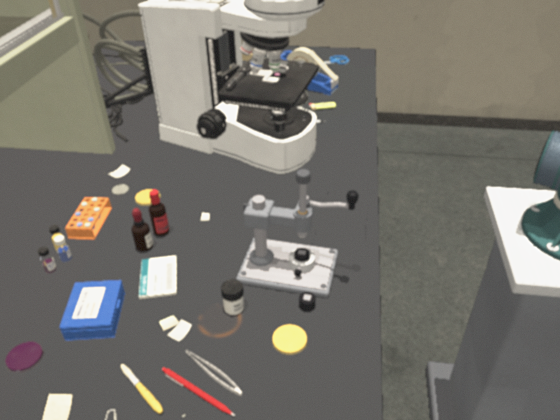

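The scene view shows the stand near (262,275) with the lever grip at about (218,245). In the side view the rod knob is at (303,178) and the grip at (352,198). I'll enlarge both.

```bash
python3 - <<'E'
from h import *
a=load('s0.png')['frame'][190:315,190:320];b=load('d0.png')['frame'][160:310,225:375]
A=cv2.resize(a,(400,385),interpolation=2);B=cv2.resize(b,(400,400),interpolation=2)
A=cv2.copyMakeBorder(A,0,15,0,0,0)
cv2.imwrite('pics/c0.png',np.hstack([A,B])[:,:,::-1])
E
```

```text
(no output)
```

View pics/c0.png

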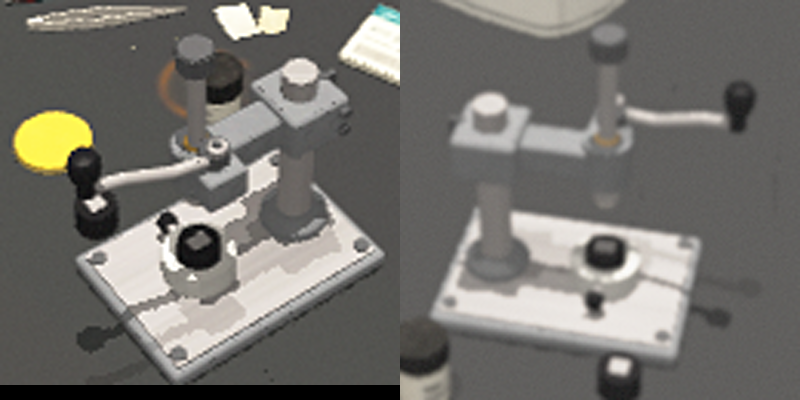

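```bash
python3 - <<'E'
from h import *
a=load('s0.png');b=load('d0.png')
s=lambda x,y:(a,x/3.077+190-.3,y/3.077+190-.3)
d=lambda x,y:(b,(x-400)/2.667+225-.3,y/2.667+160-.3)
np.set_printoptions(precision=4,suppress=True)
for n,p,q in[('knobtop',s(194,42),d(609,33)),('grip bulb',s(84,163),d(739,98)),('spec',s(200,242),d(606,242)),('coltop',s(299,70),d(490,103))]:
    X=tri(p,q);print(n,X,proj(a,X)-p[1:],proj(b,X)-q[1:])
for p in[s(78,258),s(180,372),s(383,248),s(275,152)]:print('S',onz(*p,.0165))
for q in[d(478,210),d(700,240),d(680,348),d(432,312)]:print('D',onz(*q,.0165))
print('mount',onz(*s(97,200),.022),onz(*d(619,367),.022),'can',onz(*s(220,66),.054),onz(*d(423,340),.054))
E
```

```text
knobtop [0.5506 0.1815 0.2278] [-0.1506  0.1144] [-0.174  -0.1063]
grip bulb [0.4669 0.1809 0.1847] [-0.0149  0.009 ] [-0.0164 -0.0078]
spec [0.5497 0.1769 0.0487] [ 0.186  -0.1235] [0.2122 0.113 ]
coltop [0.6295 0.1727 0.1602] [ 0.0873 -0.0729] [0.1041 0.0692]
S [0.4943 0.2407 0.0165]
S [0.4875 0.1245 0.0165]
S [0.6568 0.1103 0.0165]
S [0.6603 0.2244 0.0165]
D [0.6545 0.117  0.0165]
D [0.4845 0.1299 0.0165]
D [0.4923 0.2414 0.0165]
D [0.6668 0.2293 0.0165]
mount [0.5329 0.2691 0.022 ] [0.5312 0.2691 0.022 ] can [0.6633 0.2888 0.054 ] [0.6571 0.2917 0.054 ]
```

Rod axis is about (0.550, 0.180), stand yaw about −5°, and the specimen face is about 49 mm up. The lever pin is about (0.548, 0.160) and the grip about (0.467, 0.181). I'll cage the grip with the tool turned half round, which keeps joint 6 in range.

```bash
cat >> h.py <<'E'
from scipy.spatial.transform import Rotation as Ro
def state():
    o=bot.observe();q=o['tool_rot'];R=Ro.from_quat([*q[1:],q[0]]).as_matrix()
    return o,R,np.degrees(np.arctan2(R[1,1],R[0,1]))
def go(targets):
    "targets: x,y,z (m), tool-y heading deg -> rows"
    o,R,h=state()
    print('t %.2f'%o['time'],'tcp',np.round(o['tcp_pos'],4),'head %.1f'%h,'j',np.round(o['joint_pos'],2),'F',np.round(o['wrist_force'],1),'w %.3f'%o['gripper_width'])
    for *X,hd in targets:
        s=R.T@(np.array(X)-o['tcp_pos'])*1000; dy=(h-hd+180)%360-180
        print(np.round(s,1).tolist(),round(np.radians(dy),3))
E
python3 -c "
from h import *
go([(.466,.181,.25,0),(.466,.181,.25,-104)])"
```

```text
t 0.10 tcp [0.1795 0.5194 0.2044] head 70.9 j [ 1.13  0.09  1.37  0.    1.68 -0.1 ] F [-0.5 -0.9  0.7] w 1.001
[-381.3, -226.3, -45.2] 1.238
[-381.3, -226.3, -45.2] 3.053
```

The manual's scale: shifts go in shares of 800 mm and turns go in shares of 2 pi rad. Converting my numbers, -381 mm / 800 = -0.4763, -226 mm / 800 = -0.2825, 1.44 rad / 6.2832 = 0.2292.

Call:
{"fn": "carry_out", "kwargs": {"rows": [[-0.0125, -0.0063, -0.0563, 0.0286], [-0.075, -0.0438, -0.0563, 0.0573], [-0.1438, -0.085, -0.0563, 0.0859], [-0.2125, -0.1263, -0.0563, 0.1146], [-0.2813, -0.1675, -0.0563, 0.1432], [-0.35, -0.2088, -0.0563, 0.1719], [-0.4188, -0.25, -0.0563, 0.2005], [-0.4763, -0.2825, -0.0563, 0.2292]], "hand": 40}}

```text
time: 1.1
tcp_pos: [0.4667, 0.1799, 0.2501]
tool_rot: [-0.0, 0.777, 0.63, -0.0]
wrist_force: [0.4, 0.8, 0.4]
gripper_width: 0.421
finger_force: 0.0
```

Converted, 1.44 rad / 6.2832 = 0.2292.

Call:
{"fn": "carry_out", "kwargs": {"rows": [[0, 0, 0, 0.0286], [0, 0, 0, 0.0573], [0, 0, 0, 0.0859], [0, 0, 0, 0.1146], [0, 0, 0, 0.1432], [0, 0, 0, 0.1719], [0, 0, 0, 0.2005], [0, 0, 0, 0.2292]]}}

```text
time: 2.1
tcp_pos: [0.4657, 0.1817, 0.2498]
tool_rot: [0.0, 0.999, -0.039, -0.001]
wrist_force: [-0.2, -0.3, 0.0]
gripper_width: 0.423
finger_force: 0.0
```

```bash
python3 - <<'E'
from h import *
go([(.466,.181,.25,-104),(.466,.181,.167,-104)])
f=snap('wrist','w1.png')
for X in [(.467,.181,.194),(.55,.18,.229)]:print(proj(f,X))
E
```

```text
t 2.10 tcp [0.4657 0.1817 0.2498] head -94.4 j [ 0.26 -0.03  1.4   0.    1.77  1.91] F [-0.2 -0.3  0. ] w 0.423
[0.4, 0.7, -0.2] 0.167
[0.5, 0.6, 82.8] 0.167
[286.87876346 219.17591078]
[278.75668079 113.39698275]
```

View pics/w1.png

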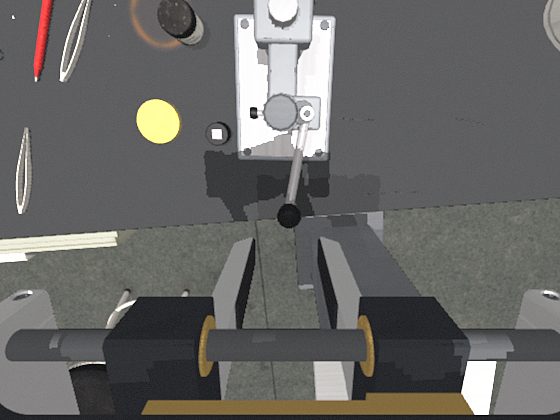

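The wrist view shows the grip at (289,215) and the rod knob at (281,111). Both are within 1–2 mm of my estimates, so I'll go down over the grip.

```bash
python3 - <<'E'
from h import *
f=load('w1.png')
print(onz(f,289,215,.190),onz(f,281,111.5,.229),onz(f,307,113,.15),onz(f,284,9,.16))
E
```

```text
[0.46911108 0.17906174 0.19      ] [0.55102939 0.17850068 0.229     ] [0.54858841 0.15694588 0.15      ] [0.62682729 0.17102133 0.16      ]
```

Converted, 83 mm / 800 = 0.1038, 60 mm / 800 = 0.075, 0.167 rad / 6.2832 = 0.0266.

Call:
{"fn": "carry_out", "kwargs": {"rows": [[0.0013, 0, 0, 0.0266], [0.0013, 0, 0.0313, 0.0266], [0.0013, 0, 0.075, 0.0266], [0.0013, 0, 0.1038, 0.0266], [0.0013, 0, 0.1038, 0.0266], [0.0013, 0, 0.1038, 0.0266]]}}

```text
time: 2.9
tcp_pos: [0.4674, 0.1818, 0.1684]
tool_rot: [-0.0, 0.993, -0.118, 0.001]
wrist_force: [-0.0, 0.0, 0.6]
gripper_width: 0.427
finger_force: 0.0
```

Call:
{"fn": "carry_out", "kwargs": {"rows": [[0, 0, 0, 0], [0, 0, 0, 0], [0, 0, 0, 0], [0, 0, 0, 0]], "hand": 25, "grip_force": 10}}

```text
time: 3.4
tcp_pos: [0.4671, 0.1816, 0.1679]
tool_rot: [0.0, 0.993, -0.119, 0.0]
wrist_force: [-0.4, -1.0, 0.9]
gripper_width: 0.266
finger_force: 0.5
```

```bash
cat >> h.py <<'E'
def arc(a0,a1,n,z,P=(.5485,.1585),r=.085):
    T=[]
    for a in np.linspace(a0,a1,n+1)[1:]:
        c=np.radians(a);T.append((P[0]+r*np.cos(c),P[1]+r*np.sin(c),z,a-269))
    go(T)
E
python3 -c "
from h import *
arc(165,213,8,.168)"
```

```text
t 3.40 tcp [0.4671 0.1816 0.1679] head -103.7 j [ 0.26 -0.01  1.55 -0.    1.61  2.07] F [-0.4 -1.   0.9] w 0.266
[-0.2, 10.1, -0.1] -0.099
[1.0, 18.9, -0.1] -0.203
[3.1, 27.6, -0.1] -0.308
[6.1, 35.9, -0.1] -0.413
[9.9, 44.0, -0.1] -0.518
[14.6, 51.5, -0.1] -0.622
[20.0, 58.6, -0.1] -0.727
[26.1, 65.0, -0.1] -0.832
```

Converted, 65 mm / 800 = 0.0813, 51.5 mm / 800 = 0.0644, -0.83 rad / 6.2832 = -0.1321.

Call:
{"fn": "carry_out", "kwargs": {"rows": [[0, 0.0125, 0, -0.0159], [0.0013, 0.0238, 0, -0.0318], [0.0038, 0.0344, 0, -0.0493], [0.0075, 0.045, 0, -0.0653], [0.0125, 0.055, 0, -0.0828], [0.0181, 0.0644, 0, -0.0987], [0.025, 0.0731, 0, -0.1162], [0.0325, 0.0813, 0, -0.1321]]}}

```text
time: 4.4
tcp_pos: [0.4762, 0.1133, 0.1673]
tool_rot: [-0.001, 0.956, 0.294, -0.0]
wrist_force: [-1.0, 2.1, 0.8]
gripper_width: 0.261
finger_force: 1.2
```

```bash
python3 -c "
from h import *
arc(213,262,8,.168)"
```

```text
t 4.40 tcp [0.4762 0.1133 0.1673] head -55.9 j [ 0.12 -0.04  1.57  0.    1.61  1.09] F [-1.   2.1  0.8] w 0.261
[0.6, 10.5, -0.7] -0.104
[1.8, 19.5, -0.7] -0.211
[4.0, 28.3, -0.8] -0.318
[7.2, 36.8, -0.8] -0.425
[11.2, 45.0, -0.8] -0.532
[16.1, 52.6, -0.8] -0.639
[21.8, 59.7, -0.8] -0.746
[28.2, 66.2, -0.9] -0.853
```

Converted, 66 mm / 800 = 0.0825, 19.5 mm / 800 = 0.0244, -0.85 rad / 6.2832 = -0.1353.

Call:
{"fn": "carry_out", "kwargs": {"rows": [[0.0006, 0.0131, -0.0006, -0.0159], [0.0025, 0.0244, -0.0006, -0.0334], [0.005, 0.035, -0.0006, -0.0509], [0.0088, 0.0463, -0.0006, -0.0668], [0.0138, 0.0563, -0.0006, -0.0844], [0.02, 0.0656, -0.0006, -0.1019], [0.0275, 0.0744, -0.0006, -0.1194], [0.035, 0.0825, -0.0006, -0.1353]]}}

```text
time: 5.4
tcp_pos: [0.5369, 0.0735, 0.1676]
tool_rot: [-0.001, 0.75, 0.661, -0.0]
wrist_force: [-0.1, 0.6, 0.4]
gripper_width: 0.266
finger_force: 0.2
```

```bash
python3 -c "
from h import *
go([(.5405,.075,.26,-7),(.5505,.179,.26,-7),(.5505,.179,.235,-7)])
f=snap('side','d1.png');cv2.imwrite('pics/d1c.png',cv2.resize(f['frame'][150:320,220:400],(540,510))[:,:,::-1])"
```

```text
t 5.40 tcp [0.5369 0.0735 0.1676] head -7.2 j [0.03 0.08 1.45 0.   1.61 0.16] F [-0.1  0.6  0.4] w 0.266
[2.0, 3.3, -92.4] -0.003
[106.5, 0.2, -92.3] -0.003
[106.5, 0.2, -67.3] -0.003
```

View pics/d1c.png

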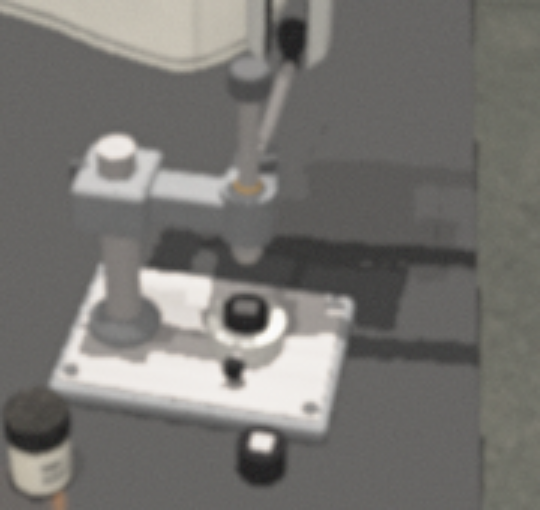

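The lever now points right and the rod is still up, with the knob at about (250,75) in the crop. I'll lift off, close the fingers and move above the rod knob.

Converted, -92 mm / 800 = -0.115, -40 mm / 800 = -0.05.

Call:
{"fn": "carry_out", "kwargs": {"rows": [[0, 0, 0, 0], [0, 0, -0.05, 0], [0, 0, -0.115, 0], [0, 0, -0.115, 0]], "hand": 32}}

```text
time: 5.95
tcp_pos: [0.5388, 0.0736, 0.2658]
tool_rot: [0.003, 0.752, 0.66, 0.004]
wrist_force: [0.7, 0.1, 0.3]
gripper_width: 0.341
finger_force: 0.0
```

Converted, 106.5 mm / 800 = 0.1331, 80 mm / 800 = 0.1.

Call:
{"fn": "carry_out", "kwargs": {"rows": [[0.05, 0, 0, 0], [0.1, 0, 0, 0], [0.1331, 0, 0, 0], [0.1331, 0, 0, 0], [0.1331, 0, 0.0188, 0], [0.1331, 0, 0.0275, 0], [0.1331, 0, 0.0275, 0], [0.1331, 0, 0.0275, 0]], "hand": 0}}

```text
time: 6.95
tcp_pos: [0.5507, 0.1783, 0.2381]
tool_rot: [0.0, 0.752, 0.66, 0.0]
wrist_force: [0.9, 0.4, 0.2]
gripper_width: 0.007
finger_force: 0.0
```

```bash
python3 -c "
from h import *
go([(.5505,.179,.235,-7),(.5505,.179,.19,-7)]);print(bot.observe()['wrist_force'])"
```

```text
t 6.95 tcp [0.5507 0.1783 0.2381] head -7.4 j [0.22 0.15 1.24 0.   1.75 0.35] F [0.9 0.4 0.2] w 0.007
[0.6, -0.3, 3.1] -0.008
[0.6, -0.3, 48.1] -0.008
[0.87393436 0.37321875 0.18822051]
```

Converted, 41 mm / 800 = 0.0513, 36 mm / 800 = 0.045.

Call:
{"fn": "carry_out", "kwargs": {"rows": [[0.0006, 0, 0.0075, 0], [0.0006, 0, 0.0138, 0], [0.0006, 0, 0.02, 0], [0.0006, 0, 0.0263, 0], [0.0006, 0, 0.0325, 0], [0.0006, 0, 0.0388, 0], [0.0006, 0, 0.045, 0], [0.0006, 0, 0.0513, 0]]}}

```text
time: 7.95
tcp_pos: [0.5508, 0.1793, 0.1967]
tool_rot: [0.0, 0.751, 0.66, 0.0]
wrist_force: [0.6, -0.7, 2.7]
gripper_width: 0.006
finger_force: 1.4
```

Converted, 4 mm / 800 = 0.005, 3 mm / 800 = 0.0038.

Call:
{"fn": "carry_out", "kwargs": {"rows": [[0, 0, 0.0013, 0], [0, 0, 0.0025, 0], [0, 0, 0.0038, 0], [0, 0, 0.005, 0], [0, 0, 0.005, 0]]}}

```text
time: 8.57
tcp_pos: [0.5507, 0.1794, 0.1928]
tool_rot: [-0.0, 0.751, 0.66, -0.0]
wrist_force: [-0.0, -1.0, 1.8]
gripper_width: 0.007
finger_force: 0.4
```

Converted, 2 mm / 800 = 0.0025, 1.4 mm / 800 = 0.0018.

Call:
{"fn": "carry_out", "kwargs": {"rows": [[0, 0, 0.0009, 0], [0, 0, 0.0018, 0], [0, 0, 0.0025, 0], [0, 0, 0.0025, 0]]}}

```text
time: 9.07
tcp_pos: [0.5507, 0.1794, 0.1909]
tool_rot: [-0.0, 0.751, 0.66, -0.0]
wrist_force: [0.2, 0.0, 0.8]
gripper_width: 0.009
finger_force: 0.4
```

Converted, 1 mm / 800 = 0.0013, 0.5 mm / 800 = 0.0006.

Call:
{"fn": "carry_out", "kwargs": {"rows": [[0, 0, 0.0006, 0], [0, 0, 0.0013, 0], [0, 0, 0.0013, 0]]}}

```text
time: 9.45
tcp_pos: [0.5507, 0.1794, 0.1899]
tool_rot: [-0.0, 0.751, 0.66, 0.0]
wrist_force: [0.1, -0.3, 0.6]
gripper_width: 0.006
finger_force: 0.5
```

Converted, 1 mm / 800 = 0.0013, 0.5 mm / 800 = 0.0006.

Call:
{"fn": "carry_out", "kwargs": {"rows": [[0, 0, 0.0006, 0], [0, 0, 0.0013, 0], [0, 0, 0.0013, 0]]}}

```text
time: 9.82
tcp_pos: [0.5507, 0.1794, 0.1889]
tool_rot: [-0.0, 0.751, 0.66, 0.0]
wrist_force: [0.7, -0.7, 1.1]
gripper_width: 0.003
finger_force: 0.5
```

Converted, 1 mm / 800 = 0.0013, 0.5 mm / 800 = 0.0006.

Call:
{"fn": "carry_out", "kwargs": {"rows": [[0, 0, 0.0006, 0], [0, 0, 0.0013, 0], [0, 0, 0.0013, 0]]}}

```text
time: 10.2
tcp_pos: [0.5507, 0.1793, 0.1879]
tool_rot: [-0.0, 0.751, 0.66, 0.0]
wrist_force: [0.3, -0.6, 0.1]
gripper_width: 0.002
finger_force: 0.5
```

Converted, 0.8 mm / 800 = 0.001, 0.5 mm / 800 = 0.0006.

Call:
{"fn": "carry_out", "kwargs": {"rows": [[0, 0, 0.0006, 0], [0, 0, 0.001, 0], [0, 0, 0.001, 0]]}}

```text
time: 10.58
tcp_pos: [0.5507, 0.1794, 0.1871]
tool_rot: [-0.0, 0.751, 0.66, 0.0]
wrist_force: [1.2, 0.0, 1.1]
gripper_width: 0.006
finger_force: 0.5
```

```bash
python3 - <<'E'
from h import *
f=snap('side','d2.png');cv2.imwrite('pics/d2c.png',cv2.resize(f['frame'][200:280,250:350],(700,560),interpolation=2)[:,:,::-1])
E
```

```text
(no output)
```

View pics/d2c.png

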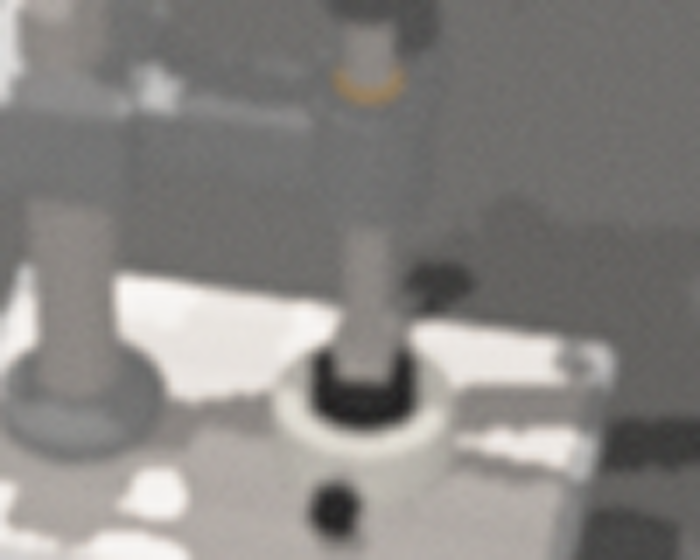

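The foot is at about (363,382) in the crop, very near the specimen face. I'll creep down in small steps.

Converted, 0.8 mm / 800 = 0.001, 0.4 mm / 800 = 0.0005.

Call:
{"fn": "carry_out", "kwargs": {"rows": [[0, 0, 0.0005, 0], [0, 0, 0.001, 0], [0, 0, 0.001, 0]]}}

```text
time: 11.0
tcp_pos: [0.5507, 0.1793, 0.1863]
tool_rot: [-0.0, 0.751, 0.66, 0.0]
wrist_force: [0.6, -0.3, 0.3]
gripper_width: 0.002
finger_force: 0.5
```

Converted, 0.8 mm / 800 = 0.001, 0.4 mm / 800 = 0.0005.

Call:
{"fn": "carry_out", "kwargs": {"rows": [[0, 0, 0.0005, 0], [0, 0, 0.001, 0], [0, 0, 0.001, 0]]}}

```text
time: 11.38
tcp_pos: [0.5507, 0.1793, 0.1855]
tool_rot: [-0.0, 0.751, 0.66, 0.0]
wrist_force: [0.8, -0.3, 0.9]
gripper_width: 0.004
finger_force: 0.5
```

Converted, 0.8 mm / 800 = 0.001, 0.4 mm / 800 = 0.0005.

Call:
{"fn": "carry_out", "kwargs": {"rows": [[0, 0, 0.0005, 0], [0, 0, 0.001, 0], [0, 0, 0.001, 0]]}}

```text
time: 11.75
tcp_pos: [0.5507, 0.1793, 0.1848]
tool_rot: [-0.0, 0.751, 0.66, 0.0]
wrist_force: [1.4, -0.5, 2.0]
gripper_width: 0.006
finger_force: 0.7
```

Converted, 0.8 mm / 800 = 0.001, 0.4 mm / 800 = 0.0005.

Call:
{"fn": "carry_out", "kwargs": {"rows": [[0, 0, 0.0005, 0], [0, 0, 0.001, 0], [0, 0, 0.001, 0]]}}

```text
time: 12.12
tcp_pos: [0.5507, 0.1794, 0.1844]
tool_rot: [0.0, 0.751, 0.66, 0.0]
wrist_force: [-0.7, -0.9, 3.3]
gripper_width: 0.004
finger_force: 1.9
```

Converted, 0.8 mm / 800 = 0.001, 0.4 mm / 800 = 0.0005.

Call:
{"fn": "carry_out", "kwargs": {"rows": [[0, 0, 0.0005, 0], [0, 0, 0.001, 0], [0, 0, 0.001, 0]]}}

```text
time: 12.5
tcp_pos: [0.5508, 0.1794, 0.1839]
tool_rot: [0.0, 0.751, 0.66, 0.0]
wrist_force: [-0.1, -0.5, 6.4]
gripper_width: 0.008
finger_force: 2.7
```

Converted, 0.6 mm / 800 = 0.0008, 0.3 mm / 800 = 0.0004.

Call:
{"fn": "carry_out", "kwargs": {"rows": [[0, 0, 0.0004, 0], [0, 0, 0.0008, 0], [0, 0, 0.0008, 0], [0, 0, 0.0008, 0]]}}

```text
time: 13.0
tcp_pos: [0.5507, 0.1794, 0.1837]
tool_rot: [0.0, 0.751, 0.66, 0.0]
wrist_force: [-1.4, -0.6, 7.7]
gripper_width: 0.011
finger_force: 3.3
```

The foot presses at about 7 N, well under the limit. Now I'll retreat and go back to the lever.

Converted, -106 mm / 800 = -0.1325, -82 mm / 800 = -0.1025.

Call:
{"fn": "carry_out", "kwargs": {"rows": [[0, 0, -0.0125, 0], [0, 0, -0.05, 0], [0, 0, -0.1, 0], [-0.0625, 0, -0.1025, 0], [-0.1325, 0, -0.1025, 0], [-0.1325, 0, -0.1025, 0], [-0.1325, 0, -0.1025, 0]], "hand": 0}}

```text
time: 13.88
tcp_pos: [0.537, 0.0746, 0.2642]
tool_rot: [-0.001, 0.751, 0.66, 0.0]
wrist_force: [-0.0, -0.4, 0.0]
gripper_width: 0.004
finger_force: 0.0
```

Call:
{"fn": "carry_out", "kwargs": {"rows": [[0, 0, 0, 0], [0, 0, 0, 0], [0, 0, 0, 0], [0, 0, 0, 0]], "hand": 40}}

```text
time: 14.38
tcp_pos: [0.5371, 0.0746, 0.2645]
tool_rot: [-0.0, 0.751, 0.66, 0.0]
wrist_force: [0.6, -0.5, -0.2]
gripper_width: 0.397
finger_force: 0.0
```

```bash
python3 - <<'E'
from h import *
go([(.5375,.074,.266,-7),(.5375,.074,.168,-7)])
f=snap('wrist','w2.png');cv2.imwrite('pics/w2c.png',f['frame'][:,:,::-1])
print(proj(f,(.5375,.074,.194)))
E
```

```text
t 14.38 tcp [0.5371 0.0746 0.2645] head -7.4 j [0.03 0.07 1.28 0.   1.8  0.16] F [ 0.6 -0.5 -0.2] w 0.397
[-0.6, 0.5, -1.5] -0.006
[-0.6, 0.5, 96.5] -0.006
[286.62955922 216.10644654]
```

View pics/w2c.png

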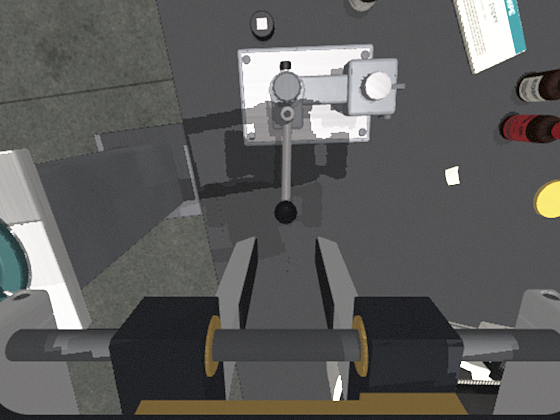

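The grip is at (286,211), centred between the fingers, and the knob has moved down. I'll go down and cage the grip.

Converted, 96 mm / 800 = 0.12, 65 mm / 800 = 0.0813.

Call:
{"fn": "carry_out", "kwargs": {"rows": [[0.0013, 0, 0.0375, 0], [0.0013, 0, 0.0813, 0], [0.0013, 0, 0.12, 0], [0.0013, 0, 0.12, 0], [0.0013, 0, 0.12, 0]]}}

```text
time: 15.05
tcp_pos: [0.5379, 0.0752, 0.17]
tool_rot: [0.001, 0.751, 0.66, 0.001]
wrist_force: [0.0, 0.2, 0.9]
gripper_width: 0.423
finger_force: 0.0
```

Call:
{"fn": "carry_out", "kwargs": {"rows": [[0, 0, 0, 0], [0, 0, 0, 0], [0, 0, 0, 0], [0, 0, 0, 0]], "hand": 24}}

```text
time: 15.55
tcp_pos: [0.5373, 0.0752, 0.1688]
tool_rot: [0.0, 0.751, 0.66, 0.0]
wrist_force: [-0.3, 0.3, 0.3]
gripper_width: 0.252
finger_force: 0.0
```

```bash
python3 -c "
from h import *
arc(262,213,8,.168)"
```

```text
t 15.55 tcp [0.5373 0.0752 0.1688] head -7.4 j [0.03 0.08 1.45 0.   1.61 0.16] F [-0.3  0.3  0.3] w 0.252
[-0.4, -9.5, 0.8] 0.1
[1.2, -18.5, 0.8] 0.207
[3.7, -27.2, 0.8] 0.314
[7.1, -35.6, 0.8] 0.421
[11.4, -43.7, 0.8] 0.528
[16.5, -51.2, 0.8] 0.635
[22.4, -58.1, 0.8] 0.741
[29.0, -64.3, 0.8] 0.848
```

Converted, -64.5 mm / 800 = -0.0806, -18.5 mm / 800 = -0.0231, 0.85 rad / 6.2832 = 0.1353.

Call:
{"fn": "carry_out", "kwargs": {"rows": [[0, -0.0119, 0.0006, 0.0159], [0.0013, -0.0231, 0.0006, 0.0334], [0.0044, -0.0338, 0.0006, 0.0493], [0.0088, -0.0444, 0.0006, 0.0668], [0.0144, -0.0544, 0.0006, 0.0844], [0.0206, -0.0638, 0.0006, 0.1019], [0.0281, -0.0725, 0.0006, 0.1178], [0.0363, -0.0806, 0.0006, 0.1353]]}}

```text
time: 16.55
tcp_pos: [0.4777, 0.111, 0.1681]
tool_rot: [0.002, 0.957, 0.289, 0.001]
wrist_force: [2.9, -4.1, -2.4]
gripper_width: 0.254
finger_force: 2.2
```

```bash
python3 -c "
from h import *
arc(213,165,8,.168)"
```

```text
t 16.55 tcp [0.4777 0.111  0.1681] head -56.4 j [ 0.11 -0.04  1.57 -0.    1.6   1.1 ] F [ 2.9 -4.1 -2.4] w 0.254
[0.8, -10.1, 0.0] 0.098
[2.3, -18.9, 0.0] 0.203
[4.7, -27.5, -0.0] 0.308
[8.0, -35.7, -0.1] 0.413
[12.1, -43.6, -0.1] 0.517
[17.0, -51.0, -0.1] 0.622
[22.7, -57.9, -0.1] 0.727
[29.1, -64.1, -0.2] 0.832
```

Converted, -64 mm / 800 = -0.08, -27.5 mm / 800 = -0.0344, 0.83 rad / 6.2832 = 0.1321.

Call:
{"fn": "carry_out", "kwargs": {"rows": [[0.0013, -0.0125, 0, 0.0159], [0.0025, -0.0238, 0, 0.0318], [0.0056, -0.0344, 0, 0.0493], [0.01, -0.045, 0, 0.0653], [0.015, -0.0544, 0, 0.0828], [0.0213, -0.0638, 0, 0.0987], [0.0281, -0.0725, 0, 0.1162], [0.0363, -0.08, 0, 0.1321]]}}

```text
time: 17.55
tcp_pos: [0.4659, 0.1791, 0.1678]
tool_rot: [0.003, 0.993, -0.121, 0.001]
wrist_force: [1.4, -5.4, -0.7]
gripper_width: 0.258
finger_force: 2.8
```

Converted, -4 mm / 800 = -0.005, -2 mm / 800 = -0.0025.

Call:
{"fn": "carry_out", "kwargs": {"rows": [[0.0006, -0.0025, 0, 0], [0.0013, -0.005, 0, 0], [0.0013, -0.005, 0, 0]]}}

```text
time: 17.92
tcp_pos: [0.4666, 0.1831, 0.1678]
tool_rot: [0.002, 0.993, -0.119, -0.001]
wrist_force: [-1.0, -7.2, 0.1]
gripper_width: 0.258
finger_force: 3.5
```

Converted, -3 mm / 800 = -0.0038, -1.5 mm / 800 = -0.0019.

Call:
{"fn": "carry_out", "kwargs": {"rows": [[0.0006, -0.0019, 0, 0], [0.0006, -0.0038, 0, 0], [0.0006, -0.0038, 0, 0]]}}

```text
time: 18.3
tcp_pos: [0.4667, 0.184, 0.1675]
tool_rot: [0.004, 0.993, -0.119, -0.002]
wrist_force: [-4.3, -11.9, 3.0]
gripper_width: 0.257
finger_force: 6.0
```

The lever is on its end stop: the TCP moved only 0.9 mm for 3 mm commanded and the force is rising. I'll back off, open the fingers, lift and look.

Converted, 5 mm / 800 = 0.0063, 4 mm / 800 = 0.005.

Call:
{"fn": "carry_out", "kwargs": {"rows": [[0, 0.005, 0, 0], [0, 0.0063, 0, 0], [0, 0.0063, 0, 0], [0, 0.0063, 0, 0]], "hand": 40}}

```text
time: 18.8
tcp_pos: [0.4673, 0.1837, 0.1682]
tool_rot: [-0.0, 0.993, -0.118, 0.0]
wrist_force: [-0.1, -0.5, 0.0]
gripper_width: 0.424
finger_force: 0.0
```

Call:
{"fn": "carry_out", "kwargs": {"rows": [[0, 0, -0.0375, 0], [0, 0, -0.0875, 0], [0, 0, -0.1375, 0], [0, 0, -0.1375, 0], [0, 0, -0.1375, 0]]}}

```text
time: 19.42
tcp_pos: [0.467, 0.1833, 0.277]
tool_rot: [0.0, 0.993, -0.119, -0.001]
wrist_force: [0.0, -0.7, 0.1]
gripper_width: 0.425
finger_force: 0.0
```

```bash
python3 - <<'E'
from h import *
w=snap('wrist','w3.png')['frame'];s=snap('side','d3.png')['frame']
W=cv2.resize(w[60:300,180:400],(400,436));S=cv2.resize(s[170:300,240:360],(400,433),interpolation=2)
cv2.imwrite('pics/end.png',np.hstack([W[:433],S])[:,:,::-1]);go([])
E
```

```text
t 19.52 tcp [0.4665 0.1831 0.276 ] head -103.6 j [ 0.26 -0.02  1.34  0.    1.82  2.07] F [ 0.4  0.2 -0.1] w 0.426
```

View pics/end.png

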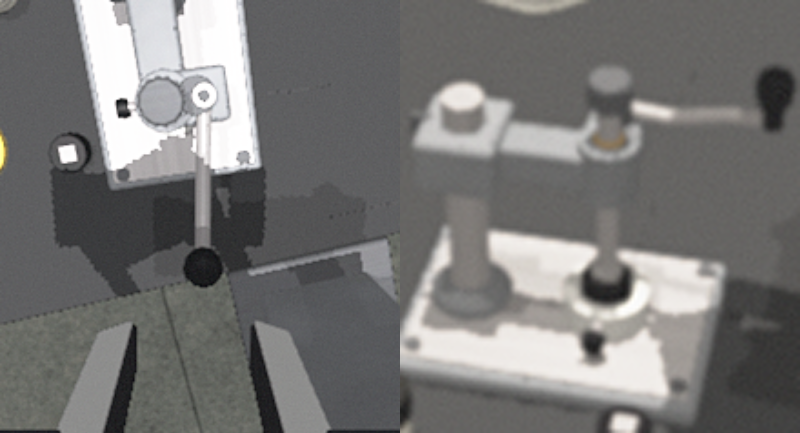

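The side view has the grip at about (352,196), the same place as in the initial locked pose. The foot rests on the specimen, the nearby spare mount hasn't shifted, and the arm is clear.

```bash
python3 -c "
from station import bot
print(bot.hand_in())"
```

```text
the job is handed in; nothing more can be done
None
```

The job is handed in with no verdict returned: I released the lever, pressed the rod's foot onto the specimen at about 7 N, swung the lever back to its end stop, and left the arm clear.

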